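# Turn over the status flag of the finished watch

### The job

The round watch with the white dial is finished: flip the hinged flag on its tray's stand right over its pivot, until it lies flat towards the tray with its ring face up, like the flag by the rectangular watch. Do it with the fingertips only, pressing and pushing it gently without pinching it, then take the hand away. Leave the other two flags, the pieces in the trays and the tools as they are, lifting nothing.

Things in the scene. Friction and masses are not known exactly. Their poses are not given: they have to be found in the camera images.
- station_a: fixed station whose tray holds the round watch: wooden base 250 (local x -80 to +170) x 80 x 8 mm with a flag on two posts at local x = 0 and a shallow tray (76 mm square, floor z 8, rim z 16 mm) at local x = +127 mm. Origin: underside, right below the hinge; x from flag to tray, y along the hinge, z up; yaw within 0.2 of world. Three alike stand side by side in any order
- station_b: same kind of station, whose tray holds only an empty case ring; its flag shows the bar face and stays so. Fixed
- station_c: same kind of station, whose tray holds a rectangular watch; its flag already shows the ring face and stays so. Fixed
- flag_a (a joint): hinge angle, rad, end stops at 0 and pi. 0: blade level towards the robot (local -x), bar face up; pi/2: blade upright, tail straight down; pi: blade level towards the tray (local +x), ring face up. Friction (0.03 N m) holds the flag wherever it is left; starts between 0 and 0.2.
- flag_a_hinge (a point): centre of the hinge axis of flag a, 60 mm above the table; axis horizontal along station local y, between two aluminium posts (12 x 6 mm, at local x = 0, y = +-34 mm, tops at z 68 mm)
- flag_a_edge (a point): middle of the free edge of flag a's blade, 74 mm from the hinge axis. The blade is a white plate 4 mm thick, 56 mm wide, reaching from 10 to 74 mm from the axis; one face bears a dark straight bar (40 x 9 mm), the other a dark ring (38 mm across). Rubber tips hardly slide on it: a level push on a blade raised less than 50 degrees may jam, so press the tail well down or follow the edge's arc
- flag_a_tail (a point): end of the thumb tail of flag a, 48 mm from the hinge axis on the side opposite to the blade; a plate 30 mm wide, 4 mm thick, free below. Pressing it down tips the blade up
- flag_b (a joint): hinge angle, rad, end stops at 0 and pi. 0: blade level towards the robot (local -x), bar face up; pi/2: blade upright, tail straight down; pi: blade level towards the tray (local +x), ring face up. Friction (0.03 N m) holds the flag wherever it is left; starts between 0 and 0.2.
- flag_b_hinge (a point): centre of the hinge axis of flag b, 60 mm above the table; axis horizontal along station local y, between two aluminium posts (12 x 6 mm, at local x = 0, y = +-34 mm, tops at z 68 mm)
- flag_b_edge (a point): middle of the free edge of flag b's blade, 74 mm from the hinge axis. The blade is a white plate 4 mm thick, 56 mm wide, reaching from 10 to 74 mm from the axis; one face bears a dark straight bar (40 x 9 mm), the other a dark ring (38 mm across). Rubber tips hardly slide on it: a level push on a blade raised less than 50 degrees may jam, so press the tail well down or follow the edge's arc
- flag_b_tail (a point): end of the thumb tail of flag b, 48 mm from the hinge axis on the side opposite to the blade; a plate 30 mm wide, 4 mm thick, free below. Pressing it down tips the blade up
- flag_c (a joint): hinge angle, rad, end stops at 0 and pi. 0: blade level towards the robot (local -x), bar face up; pi/2: blade upright, tail straight down; pi: blade level towards the tray (local +x), ring face up. Friction (0.03 N m) holds the flag wherever it is left; starts between pi - 0.2 and pi.
- flag_c_hinge (a point): centre of the hinge axis of flag c, 60 mm above the table; axis horizontal along station local y, between two aluminium posts (12 x 6 mm, at local x = 0, y = +-34 mm, tops at z 68 mm)
- flag_c_edge (a point): middle of the free edge of flag c's blade, 74 mm from the hinge axis. The blade is a white plate 4 mm thick, 56 mm wide, reaching from 10 to 74 mm from the axis; one face bears a dark straight bar (40 x 9 mm), the other a dark ring (38 mm across). Rubber tips hardly slide on it: a level push on a blade raised less than 50 degrees may jam, so press the tail well down or follow the edge's arc
- flag_c_tail (a point): end of the thumb tail of flag c, 48 mm from the hinge axis on the side opposite to the blade; a plate 30 mm wide, 4 mm thick, free below. Pressing it down tips the blade up
- watch: the finished round watch, a steel case 44 mm across, 11 mm high with a white dial and a small crown, loose in station_a's tray; origin: centre of its underside
- case_ring: empty round steel case ring, 42 mm outside, 34 mm inside, 9 mm high, loose in station_b's tray; origin: centre of its underside
- square_watch: rectangular steel watch 36 x 26 x 9 mm with a white dial, loose in station_c's tray; origin: centre of its underside
- loupe: black eye loupe, 30 mm across, 28 mm high, loose on the bench between two stations; origin: centre of its underside
- oil_bottle: small amber bottle, 24 mm across, 45 mm high, loose between two stations; origin: centre of its underside
- movement_holder: round brass holder 48 mm across, 22 mm high, loose beside the left station; origin: centre of its underside
- screwdriver: screwdriver 130 mm long lying across in front of the stations, loose; origin: underside, about mid-length
- tweezers: steel tweezers 110 mm long, 4 mm high, lying across in front of the stations, loose; origin: underside, middle
- blower: black rubber blower, 52 mm across, 80 mm high, standing loose beside the right station; origin: centre of its underside

How it is judged (in metres and radians):
On the way:
1. the flag by the round watch stands up past vertical (value of joint flag_a above 1.6 rad).
At the end, for the whole second after the job is handed in: The flag by the round watch lies ring face up within 0.12 rad of its far stop, at rest; the other two flags are as they were; pieces in the trays are within 20 mm and tools within 30 mm of where they started (value of joint flag_a above 3.02159 rad and velocity of joint flag_a between -0.1 and 0.1 rad/s and value of joint flag_b below 0.4 rad and value of joint flag_c above 2.74159 rad and distance of each of watch, case_ring, square_watch from where it was at the start of the episode below 0.02 m and distance of each of loupe, oil_bottle, movement_holder, screwdriver, tweezers, blower from where it was at the start of the episode below 0.03 m); the robot touches nothing.
It fails at once if another station's flag is moved (its free edge by more than 15 mm) (distance of any of flag_b_edge, flag_c_edge from where it was at the start of the episode above 0.015 m).
It fails at once if a piece in a tray is shifted more than 20 mm or lifted (distance of any of watch, case_ring, square_watch from where it was at the start of the episode above 0.02 m or height (world z) of any of watch, case_ring, square_watch above 0.02 m).
It fails at once if a tool or bottle is shifted more than 30 mm or lifted (distance of any of loupe, oil_bottle, movement_holder, screwdriver, tweezers, blower from where it was at the start of the episode above 0.03 m or height (world z) of any of loupe, oil_bottle, movement_holder, screwdriver, tweezers, blower above 0.015 m).
It fails at once if the flag or its stand is pinched or pressed hard by the fingers (more than 35 N) (contact force between the fingers and station_a above 35 N).
It also fails if it takes over 53 s, if anything falls off the work surface, if the arm or the gripper's body presses on something with over 40 N, if the wrist force passes 120 N, or if a joint passes its speed limit or range.

### The arm

A 6-joint arm with a two-finger parallel gripper is mounted at the origin on the work surface. World frame = base frame: x ahead of the robot, y to its left, z up, the work surface at z = 0. Lengths are in mm, angles in rad, forces in N, time in s.
With the tool pointing down it reaches from about 350 to 875 mm from the base axis. Payload 15.5 kg.
Tool frame: the origin (TCP) lies on the mounting face of the last link; the fingertips stand manip.tip_extent ahead of it and the grasp point (between the pads) lies 155 mm ahead of it (manip.tip_extent is the distance from the TCP to the fingertips, in mm); z points along the fingers, y is the line along which they close (so a half turn about z gives the same grasp; the last joint's range is limited). The gripper opens to 85 mm and grips with 20 to 120 N. Pads are 22 mm wide; open, the fingers measure 114 mm over their backs; the gripper's body (76 mm by 85 mm) begins 54 mm behind the grasp point. The pads swing forward as they close: fully open they stand 13 mm farther back than shut.
Start: joints at [-0.096, 0.494, 1.345, -0, 1.302, -0.096], TCP at [625.002, 0.003, 404.677] pointing down, gripper open.
Joint ranges: [-2.91, 2.91], [-0.82, 2.16], [0.22, 2.67], [-1.22, 4.37], [0.12, 2.79], [-3.08, 3.08]. Speed limits (rad/s): [1.89, 1.89, 2.57, 3.01, 3.01, 3.01].

### API

Orientations are given as a 3x3 rotation matrix whose columns are the frame's x, y, z axes.
In Python, from bench import manip gives the robot as it stands. The module is installed in compiled form; this text tells all that it offers.
- The arm moves only by the shell command python3 -m inch 'ROWS' [FORCE]. ROWS is JSON, a list of rows, each an object of numbers: "hand": the finger opening in cm, from 0 to 8.54; "x", "y", "z": the shift along the tool's x, y, z in cm; "ax", "ay", "az": the turn, a rotation vector about the tool's x, y, z in degrees. In form: [{"hand": .., "x": .., "y": .., "z": .., "ax": .., "ay": .., "az": ..}, ...]. A call has exactly 5 rows; each row is the pose to reach, as a shift and turn from the pose commanded when the call began, along the tool's axes at that moment; what a row does not reach only later rows make up. A row lasts 1/12 s, in which the tool goes at most 41.7 mm and 7.16 degrees, less where a joint would pass 70% of its speed; a pose out of reach is approached as far as the arm can. A call with a gripper value outside its range is refused whole. The fingers move at their own pace and stop on an object; FORCE is the grip in N (left out, the last holds). Time passes only in rows, so rows that repeat a pose let the fingers close, or fill a call up. It gives the time, the measured TCP pose, the force, the opening and the grip force at its end, in the units of the state.
- manip.state(): the state, without advancing time (a new reading comes with each control period).
- manip.camera(name): name is "scene" or "side" or "wrist"; returns a dict with "img" (480x640x3 uint8, red, green, blue), "camera_matrix" (3x3 intrinsics, pixels), "world_to_cam" (4x4, takes a point from world to camera coordinates). Camera axes: x right, y down, z forward; pixel columns grow to the right and rows downward; lengths in mm; the calibration is good to about 2 mm. A picture is of the moment at which its call begins. There is no depth.
- manip.sign_off(): hands the job in; it is judged then, once.
The state is a dict: "time": time; "joint_pos": joint angles; "joint_vel": joint speeds; "joint_efforts": joint torques, N m; "tool_pos": TCP position; "tcp_rot": TCP orientation; "ft_force": force on the tool from outside, world axes, zero at the start; "wrist_torque": the same for the moment, N m; "grip_width": finger opening in mm; "grip_force": force on a finger pad.
Only numpy, scipy, OpenCV 4.12 (cv2) and the standard library are available. Lean on these libraries where they do the work, as an engineer would, in place of code of your own. Each camera call takes 0.05 s, during which the arm holds its last target. There are 200 camera calls.

## Working session

There is one attempt and no reset: what is moved stays moved. The work goes in short steps, Python scripts to look and compute and a shell command to move; the robot and the scene stay as the last step left them, time stands still between calls to the robot, and variables do not carry over. Pictures are saved under pics/ and viewed, at most 10 in all, crops included, and the job is handed in when it is done.

```bash
mkdir -p pics; python3 - <<'E'
from bench import manip
import cv2,pickle
d={}
for n in("scene","side"):
    c=manip.camera(n);d[n]=c;cv2.imwrite(f"pics/{n}0.png",c["img"][:,:,::-1])
pickle.dump(d,open("c0.pkl","wb"))
print(manip.tip_extent,manip.state()["tcp_rot"],d["scene"]["world_to_cam"],d["side"]["world_to_cam"])
E
```

```text
173.4 [[ 4.97516451e-06  9.99999455e-01 -1.04399484e-03]
 [ 9.99999992e-01 -4.84396729e-06  1.25670942e-04]
 [ 1.25665816e-04 -1.04399545e-03 -9.99999447e-01]] [[-5.11545928e-01  8.59237261e-01 -5.66508268e-03  2.71906645e+02]
 [ 5.35729213e-01  3.13777243e-01 -7.83924774e-01 -2.47381364e+02]
 [-6.71799802e-01 -4.04048477e-01 -6.20829973e-01  1.30286649e+03]
 [ 0.00000000e+00  0.00000000e+00  0.00000000e+00  1.00000000e+00]] [[ 8.79047998e-01 -4.76508389e-01 -1.46414738e-02 -4.61398921e+02]
 [-2.51420203e-01 -4.37280891e-01 -8.63465867e-01  1.94049477e+02]
 [ 4.05046293e-01  7.62709104e-01 -5.04194728e-01  1.07082404e+03]
 [ 0.00000000e+00  0.00000000e+00  0.00000000e+00  1.00000000e+00]]
```

View pics/scene0.png

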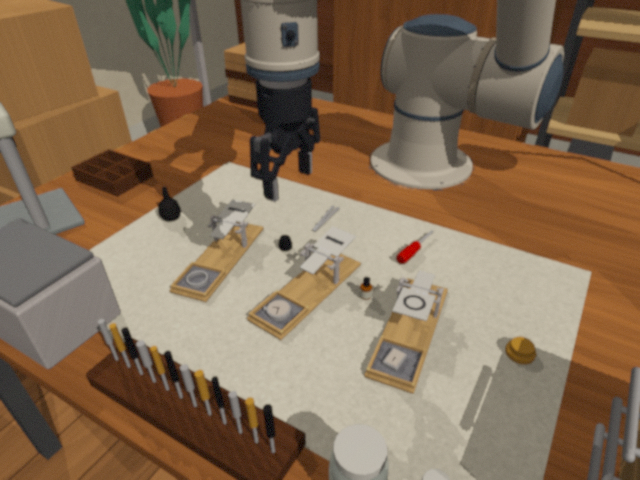

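View pics/side0.png

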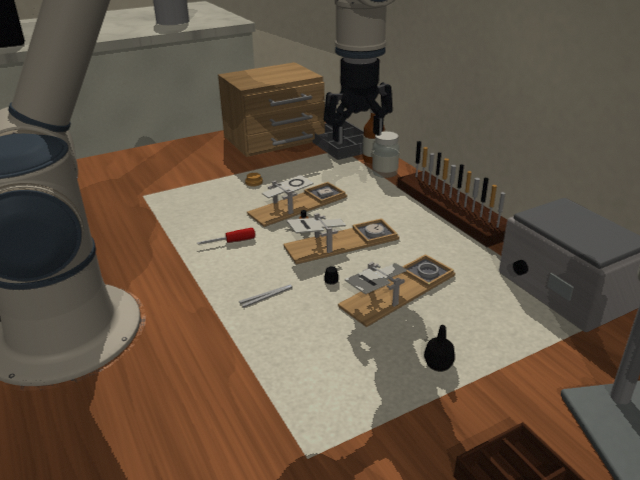

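The middle station is A: its round watch with the white dial is at scene (279,308) and side (375,230). The ring face shows only at the station with the rectangular watch. I'll zoom in for corner pixels.

```bash
python3 - <<'E'
import pickle,cv2,numpy as np
d=pickle.load(open("c0.pkl","rb"))
a=d["scene"]["img"][220:345,235:375];b=d["side"]["img"][195:275,270:410]
f=lambda i:cv2.resize(i,None,fx=5,fy=5,interpolation=cv2.INTER_CUBIC)[:,:,::-1]
cv2.imwrite("pics/za.png",f(a)[:600]);cv2.imwrite("pics/zb.png",f(b))
E
```

```text
(no output)
```

View pics/za.png

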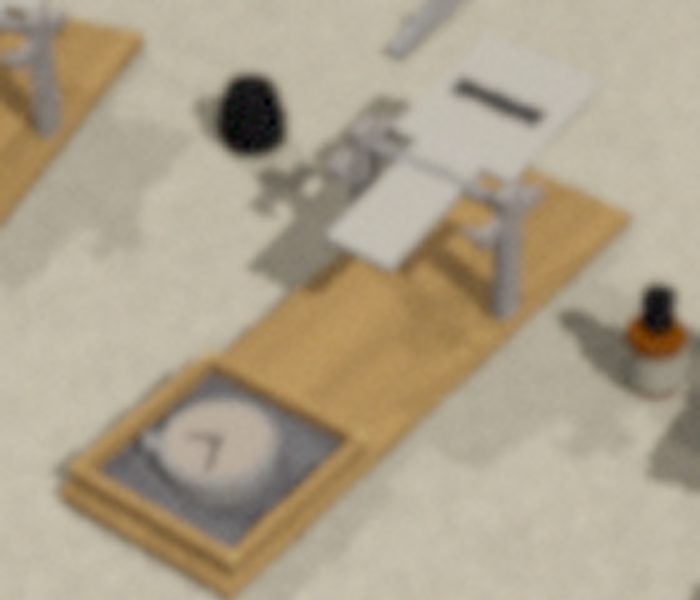

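View pics/zb.png

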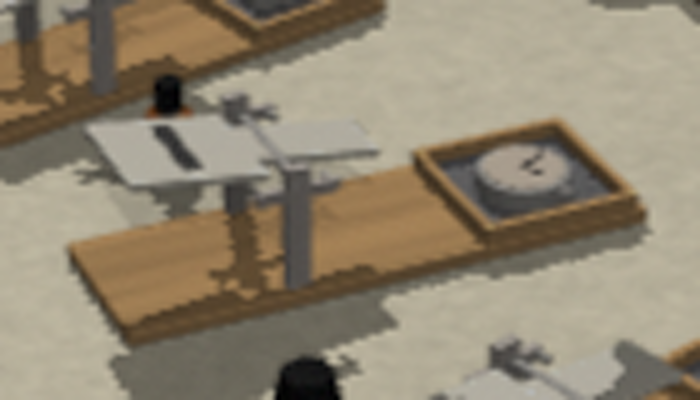

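```bash
python3 - <<'E'
import pickle,cv2,numpy as np
d=pickle.load(open("c0.pkl","rb"))
P={n:d[n]["camera_matrix"]@d[n]["world_to_cam"][:3] for n in d}
S=lambda p:np.array([235,220])+(np.array(p)+.5)/5-.5
T=lambda p:np.array([270,195])+(np.array(p)+.5)/5-.5
pts=dict(rim_nm=((215,362),(415+73,232)),rim_fm=((70,472),(634,193)),rim_fp=((232,562),(557,120)),rim_np=((367,440),(415,152)),
 blade_m=((482,38),(132,185)),blade_p=((597,85),(88,122)),tail_m=((328,233),(378,152)),tail_p=((390,270),(345,120)))
for k,(a,b) in pts.items():
    x=cv2.triangulatePoints(P["scene"],P["side"],S(a).reshape(2,1),T(b).reshape(2,1))[:,0];print(k,(x[:3]/x[3]).round(1))
def plane(n,p,z):
    w=d[n]["world_to_cam"];R=w[:3,:3];c=-R.T@w[:3,3];r=R.T@np.linalg.inv(d[n]["camera_matrix"])@[*p,1];return (c+r*(z-c[2])/r[2]).round(1)
print("base",plane("scene",S((630,215)),8),plane("side",T((68,245)),8),plane("side",T((130,330)),8))
for k,(a,b) in pts.items():
    if k[:3]=="rim":print(k,plane("scene",S(a),16),plane("side",T(b),16))
E
```

```text
rim_nm [634.1 -33.1  12.2]
rim_fm [706.9 -42.2  14.7]
rim_fp [713.6  30.3  14.6]
rim_np [641.1  38.7  14.2]
blade_m [474.2  -8.8  71.2]
blade_p [480.5  45.7  72.3]
tail_m [591.3  -9.3  53.5]
tail_p [594.5  21.8  52.7]
base [473.6  59.5   8. ] [471.9  54.4   8. ] [465.4 -19.3   8. ]
rim_nm [635.9 -29.7  16. ] [631.2 -39.2  16. ]
rim_fm [708.  -41.3  16. ] [705.5 -43.9  16. ]
rim_fp [713.9  31.5  16. ] [712.5  27.8  16. ]
rim_np [641.8  40.1  16. ] [639.7  35.7  16. ]
```

The watch in A's tray sits at the +x end. From the two views I get:
- Hinge at about (548.5, 11, 60).
- Yaw of about -0.10.
- Flag angle of about 0.16 rad.

I'll close the fingers, align the yaw and go above the tail.

```bash
cat > st.py <<'E'
import numpy as np
from bench import manip
def rep():
    s=manip.state();R=np.array(s["tcp_rot"]);p=np.array(s["tool_pos"]);t=p+R[:,2]*manip.tip_extent
    u=np.array([.995,-.1]);v=np.array([.1,.995]);d=t[:2]-[548.5,11]
    print("t",round(s["time"],2),"ext",manip.tip_extent,"tip local x,y,z",(d@u).round(1),(d@v).round(1),t[2].round(1),"yawdir",R[:,1].round(3),"F",np.round(s["ft_force"],1),"w",s["grip_width"])
rep()
E
python3 -m inch '[{"hand":0,"x":0.1,"y":-0.5,"z":1.5,"ax":0,"ay":0,"az":1.5},{"hand":0,"x":0.2,"y":-1,"z":3.5,"ax":0,"ay":0,"az":3},{"hand":0,"x":0.4,"y":-1.6,"z":5.5,"ax":0,"ay":0,"az":4.5},{"hand":0,"x":0.5,"y":-2.2,"z":7.5,"ax":0,"ay":0,"az":5.7},{"hand":0,"x":0.6,"y":-2.5,"z":8.5,"ax":0,"ay":0,"az":5.7}]'
python3 -m inch '[{"hand":0},{"hand":0},{"hand":0},{"hand":0},{"hand":0}]'
python3 st.py; python3 - <<'E'
from bench import manip
import cv2,numpy as np
a=manip.camera("side")["img"][100:275,250:430]
cv2.imwrite("pics/s1.png",cv2.resize(a,None,fx=3.4,fy=3.4)[:,:,::-1])
E
```

```text
time: 0.52
tool_pos: [598.7, 6.2, 317.2]
tcp_rot: [[0.101, 0.995, -0.004], [0.995, -0.101, 0.0], [-0.0, -0.004, -1.0]]
ft_force: [1.3, -0.3, -0.5]
grip_width: 25.5
grip_force: 0.0
t 0.52 ext 173.4 tip local x,y,z 49.8 0.2 143.8 yawdir [ 0.995 -0.101 -0.004] F [ 1.3 -0.3 -0.5] w 25.536054561153872validation failed for argument at $[0]...
```

View pics/s1.png

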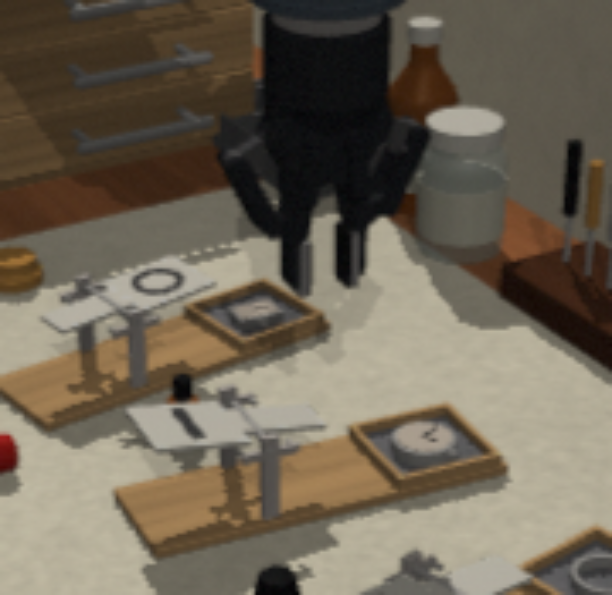

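The picture shows the fingers still closing at 25 mm apart, about (295–350, 290) in the crop, above and beyond the tail. Next I'll finish closing and descend to just above the tail.

```bash

python3 -m inch '[{"hand":0,"x":0,"y":0,"z":1,"ax":0,"ay":0,"az":0},{"hand":0,"x":0,"y":0,"z":2.5,"ax":0,"ay":0,"az":0},{"hand":0,"x":0,"y":0,"z":4,"ax":0,"ay":0,"az":0},{"hand":0,"x":0,"y":0,"z":5.5,"ax":0,"ay":0,"az":0},{"hand":0,"x":0,"y":0,"z":6.5,"ax":0,"ay":0,"az":0}]' >/dev/null
python3 -m inch '[{"hand":0,"x":0,"y":0,"z":0,"ax":0,"ay":0,"az":0},{"hand":0,"x":0,"y":0,"z":0,"ax":0,"ay":0,"az":0},{"hand":0,"x":0,"y":0,"z":0,"ax":0,"ay":0,"az":0},{"hand":0,"x":0,"y":0,"z":0,"ax":0,"ay":0,"az":0},{"hand":0,"x":0,"y":0,"z":0,"ax":0,"ay":0,"az":0}]' >/dev/null
python3 st.py; python3 - <<'E'
from bench import manip
import cv2,numpy as np
a=manip.camera("side")["img"][140:275,260:420]
b=manip.camera("scene")["img"][170:305,240:400]
f=lambda a:cv2.resize(a,None,fx=2.5,fy=2.5,interpolation=2)[:,:,::-1]
cv2.imwrite("pics/s2.png",np.hstack([f(a),f(b)]))
E
```

```text
t 1.4 ext 173.4 tip local x,y,z 52.2 0.2 82.1 yawdir [ 0.995 -0.099  0.001] F [ 0.6 -0.6  1.2] w 0.017656579109256443
```

View pics/s2.png

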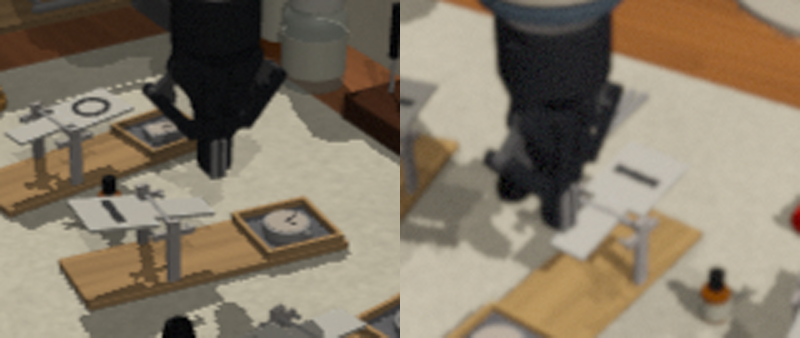

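The closed fingers at (215,160) in the left half are right above the tail. The knuckles splay along x, so I'll tilt the hand 35° with its body towards the tray, to keep clear of the rising blade.

```bash

python3 -m inch '[{"hand":0,"x":0,"y":1.7,"z":0.3,"ax":7,"ay":0,"az":0},{"hand":0,"x":0,"y":3.4,"z":0.7,"ax":14,"ay":0,"az":0},{"hand":0,"x":0,"y":5.1,"z":1.5,"ax":21,"ay":0,"az":0},{"hand":0,"x":0,"y":6.8,"z":2.2,"ax":28,"ay":0,"az":0},{"hand":0,"x":0,"y":8.3,"z":3.1,"ax":35,"ay":0,"az":0}]' >/dev/null
python3 -m inch '[{"hand":0,"x":0,"y":0,"z":0,"ax":0,"ay":0,"az":0},{"hand":0,"x":0,"y":0,"z":0,"ax":0,"ay":0,"az":0},{"hand":0,"x":0,"y":0,"z":0,"ax":0,"ay":0,"az":0},{"hand":0,"x":0,"y":0,"z":0,"ax":0,"ay":0,"az":0},{"hand":0,"x":0,"y":0,"z":0,"ax":0,"ay":0,"az":0}]'
python3 st.py
```

```text
time: 2.33
tool_pos: [682.1, -2.1, 225.1]
tcp_rot: [[0.099, 0.817, -0.568], [0.995, -0.081, 0.057], [0.0, -0.571, -0.821]]
ft_force: [-0.5, -1.0, -0.0]
grip_width: 0.1
grip_force: 0.0
t 2.33 ext 173.4 tip local x,y,z 35.2 0.2 82.8 yawdir [ 0.817 -0.081 -0.571] F [-0.5 -1.  -0. ] w 0.0875824371482262
```

```bash

python3 -m inch '[{"hand":0,"x":0,"y":0.3,"z":0.6,"ax":0,"ay":0,"az":0},{"hand":0,"x":0,"y":0.6,"z":1.1,"ax":0,"ay":0,"az":0},{"hand":0,"x":0,"y":0.9,"z":1.5,"ax":0,"ay":0,"az":0},{"hand":0,"x":0,"y":1.1,"z":1.8,"ax":0,"ay":0,"az":0},{"hand":0,"x":0,"y":1.2,"z":2.0,"ax":0,"ay":0,"az":0}]' >/dev/null
python3 st.py
python3 -m inch '[{"hand":0,"x":0,"y":0.1,"z":0.3,"ax":0,"ay":0,"az":0},{"hand":0,"x":0,"y":0.3,"z":0.7,"ax":0,"ay":0,"az":0},{"hand":0,"x":0,"y":0.4,"z":1.0,"ax":0,"ay":0,"az":0},{"hand":0,"x":0,"y":0.6,"z":1.4,"ax":0,"ay":0,"az":0},{"hand":0,"x":0,"y":0.7,"z":1.7,"ax":0,"ay":0,"az":0}]' >/dev/null
python3 st.py
python3 - <<'E'
from bench import manip
import cv2,numpy as np
a=manip.camera("side")["img"][140:275,260:420]
b=manip.camera("scene")["img"][170:305,240:400]
f=lambda a:cv2.resize(a,None,fx=2.5,fy=2.5,interpolation=2)[:,:,::-1]
cv2.imwrite("pics/s3.png",np.hstack([f(a),f(b)]))
E
```

```text
t 2.75 ext 173.4 tip local x,y,z 33.4 0.2 57.6 yawdir [ 0.815 -0.081 -0.574] F [0.1 0.9 0.5] w -0.07908536947188326
t 3.17 ext 173.4 tip local x,y,z 29.4 0.2 39.9 yawdir [ 0.815 -0.081 -0.574] F [-0.1 -0.9  1.6] w 0.23719954674897653
```

View pics/s3.png

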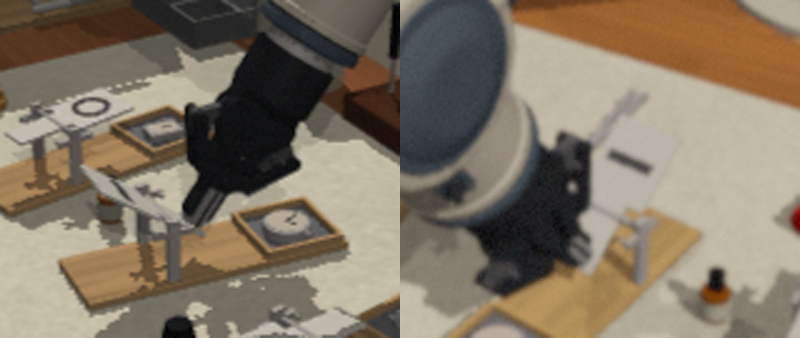

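The tail is pressed and the blade is raised by about 30° in the left half, with the hand clear of it. I'll continue.

```bash

python3 -m inch '[{"hand":0,"x":0,"y":0.05,"z":0.4,"ax":0,"ay":0,"az":0},{"hand":0,"x":0,"y":0.1,"z":0.7,"ax":0,"ay":0,"az":0},{"hand":0,"x":0,"y":0.1,"z":1.0,"ax":0,"ay":0,"az":0},{"hand":0,"x":0,"y":0.1,"z":1.3,"ax":0,"ay":0,"az":0},{"hand":0,"x":0,"y":0.1,"z":1.6,"ax":0,"ay":0,"az":0}]' >/dev/null
python3 st.py
python3 -m inch '[{"hand":0,"x":0,"y":-0.1,"z":0.1,"ax":0,"ay":0,"az":0},{"hand":0,"x":0,"y":-0.2,"z":0.2,"ax":0,"ay":0,"az":0},{"hand":0,"x":0,"y":-0.3,"z":0.3,"ax":0,"ay":0,"az":0},{"hand":0,"x":0,"y":-0.4,"z":0.4,"ax":0,"ay":0,"az":0},{"hand":0,"x":0,"y":-0.5,"z":0.4,"ax":0,"ay":0,"az":0}]' >/dev/null
python3 st.py
python3 - <<'E'
from bench import manip
import cv2,numpy as np
a=manip.camera("side")["img"][140:275,260:420]
b=manip.camera("scene")["img"][170:305,240:400]
f=lambda a:cv2.resize(a,None,fx=2.5,fy=2.5,interpolation=2)[:,:,::-1]
cv2.imwrite("pics/s4.png",np.hstack([f(a),f(b)]))
E
```

```text
t 3.68 ext 173.4 tip local x,y,z 21.1 0.2 26.5 yawdir [ 0.815 -0.081 -0.573] F [ 0.8 -0.5  0.6] w 0.04833840068980303
t 4.1 ext 173.4 tip local x,y,z 14.7 0.2 26.3 yawdir [ 0.815 -0.081 -0.574] F [ 0.5 -1.2 -0.8] w -0.09908980752978425
```

View pics/s4.png

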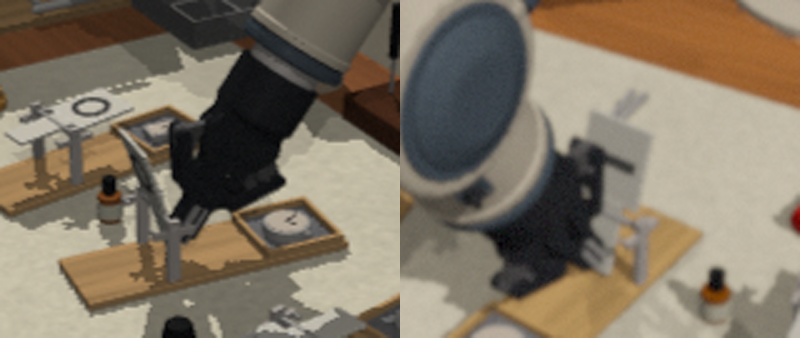

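The blade stands at roughly 70–75° (left half, from (130,135) to (165,225)). I'll withdraw along the fingers, straighten up and cross over the top to the robot side.

```bash

python3 -m inch '[{"hand":0,"x":0,"y":0.2,"z":-1,"ax":0,"ay":0,"az":0},{"hand":0,"x":0,"y":0.2,"z":-3.5,"ax":0,"ay":0,"az":0},{"hand":0,"x":0,"y":0.2,"z":-6.5,"ax":0,"ay":0,"az":0},{"hand":0,"x":0,"y":0.2,"z":-9.5,"ax":0,"ay":0,"az":0},{"hand":0,"x":0,"y":0.2,"z":-12,"ax":0,"ay":0,"az":0}]' >/dev/null
python3 st.py
python3 -m inch '[{"hand":0,"x":0,"y":-2.9,"z":0,"ax":-7,"ay":0,"az":0},{"hand":0,"x":0,"y":-5.8,"z":0.1,"ax":-14,"ay":0,"az":0},{"hand":0,"x":0,"y":-8.7,"z":0.3,"ax":-21,"ay":0,"az":0},{"hand":0,"x":0,"y":-11.6,"z":0.5,"ax":-28,"ay":0,"az":0},{"hand":0,"x":0,"y":-14.5,"z":0.7,"ax":-35,"ay":0,"az":0}]' >/dev/null
python3 -m inch '[{"hand":0,"x":0,"y":0,"z":0,"ax":0,"ay":0,"az":0},{"hand":0,"x":0,"y":0,"z":0,"ax":0,"ay":0,"az":0},{"hand":0,"x":0,"y":0,"z":0,"ax":0,"ay":0,"az":0},{"hand":0,"x":0,"y":0,"z":0,"ax":0,"ay":0,"az":0},{"hand":0,"x":0,"y":0,"z":0,"ax":0,"ay":0,"az":0}]' >/dev/null
python3 st.py
```

```text
t 4.62 ext 173.4 tip local x,y,z 86.3 0.2 125.4 yawdir [ 0.816 -0.081 -0.573] F [ 0.4 -0.9  0.2] w -0.20464235840492923
t 5.45 ext 173.4 tip local x,y,z 62.8 0.1 168.7 yawdir [ 0.995 -0.099 -0.002] F [ 0.7  0.3 -1.7] w -0.28483122842356207
```

```bash

python3 -m inch '[{"hand":0,"x":0,"y":-2,"z":0,"ax":0,"ay":0,"az":0},{"hand":0,"x":0,"y":-5,"z":0,"ax":0,"ay":0,"az":0},{"hand":0,"x":0,"y":-8,"z":0,"ax":0,"ay":0,"az":0},{"hand":0,"x":0,"y":-11,"z":0,"ax":0,"ay":0,"az":0},{"hand":0,"x":0,"y":-13.3,"z":0,"ax":0,"ay":0,"az":0}]' >/dev/null
python3 st.py
python3 -m inch '[{"hand":0,"x":0,"y":0,"z":1,"ax":0,"ay":0,"az":0},{"hand":0,"x":0,"y":0,"z":2.5,"ax":0,"ay":0,"az":0},{"hand":0,"x":0,"y":0,"z":4,"ax":0,"ay":0,"az":0},{"hand":0,"x":0,"y":0,"z":5.5,"ax":0,"ay":0,"az":0},{"hand":0,"x":0,"y":0,"z":6,"ax":0,"ay":0,"az":0}]' >/dev/null
python3 -m inch '[{"hand":0,"x":0,"y":0,"z":0,"ax":0,"ay":0,"az":0},{"hand":0,"x":0,"y":0,"z":0,"ax":0,"ay":0,"az":0},{"hand":0,"x":0,"y":0,"z":0,"ax":0,"ay":0,"az":0},{"hand":0,"x":0,"y":0,"z":0,"ax":0,"ay":0,"az":0},{"hand":0,"x":0,"y":0,"z":0,"ax":0,"ay":0,"az":0}]' >/dev/null
python3 st.py
python3 - <<'E'
from bench import manip
import cv2,numpy as np
a=manip.camera("side")["img"][140:275,260:420]
b=manip.camera("scene")["img"][170:305,240:400]
f=lambda a:cv2.resize(a,None,fx=2.5,fy=2.5,interpolation=2)[:,:,::-1]
cv2.imwrite("pics/s5.png",np.hstack([f(a),f(b)]))
E
```

```text
t 5.87 ext 173.4 tip local x,y,z -72.8 0.1 168.8 yawdir [ 0.995 -0.099 -0.003] F [0.3 0.7 0.1] w 0.4060078294868316
t 6.7 ext 173.4 tip local x,y,z -70.6 0.1 110.1 yawdir [ 0.995 -0.099  0.001] F [ 1.   1.4 -0.5] w 0.25270428709092435
```

View pics/s5.png

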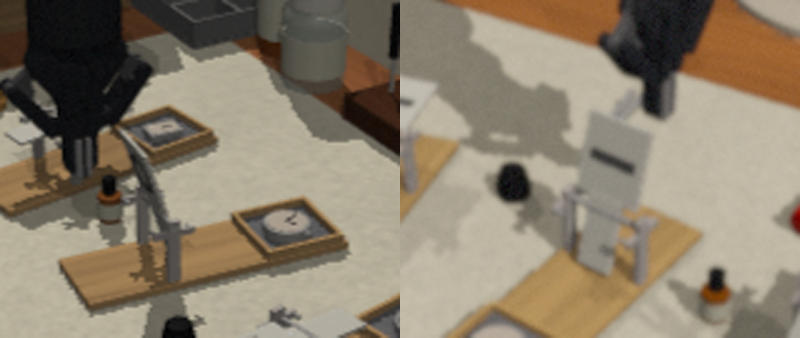

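The blade stands steep with the bar face towards the tray, and the fingers at (80,175) in the left half are behind it at a suitable height. I'll push level, past vertical.

```bash

python3 -m inch '[{"hand":0,"x":0,"y":1,"z":0,"ax":0,"ay":0,"az":0},{"hand":0,"x":0,"y":2.1,"z":0,"ax":0,"ay":0,"az":0},{"hand":0,"x":0,"y":3.1,"z":0,"ax":0,"ay":0,"az":0},{"hand":0,"x":0,"y":3.8,"z":0,"ax":0,"ay":0,"az":0},{"hand":0,"x":0,"y":4.5,"z":0,"ax":0,"ay":0,"az":0}]' >/dev/null
python3 st.py
python3 -m inch '[{"hand":0,"x":0,"y":0.6,"z":0,"ax":0,"ay":0,"az":0},{"hand":0,"x":0,"y":1.2,"z":0,"ax":0,"ay":0,"az":0},{"hand":0,"x":0,"y":1.8,"z":0,"ax":0,"ay":0,"az":0},{"hand":0,"x":0,"y":2.4,"z":0,"ax":0,"ay":0,"az":0},{"hand":0,"x":0,"y":3,"z":0,"ax":0,"ay":0,"az":0}]' >/dev/null
python3 st.py
```

```text
t 7.22 ext 173.4 tip local x,y,z -25.0 0.1 109.5 yawdir [ 0.995 -0.099  0.   ] F [-0.1  0.2  0.1] w -0.1483092313297273
t 7.63 ext 173.4 tip local x,y,z 4.4 0.1 109.5 yawdir [ 0.995 -0.099 -0.   ] F [-0.3  0.3  0.6] w -0.1565695160808572
```

```bash

python3 -m inch '[{"hand":0,"x":0,"y":1.0,"z":0.6,"ax":0,"ay":0,"az":0},{"hand":0,"x":0,"y":1.7,"z":1.2,"ax":0,"ay":0,"az":0},{"hand":0,"x":0,"y":2.3,"z":1.8,"ax":0,"ay":0,"az":0},{"hand":0,"x":0,"y":2.8,"z":2.4,"ax":0,"ay":0,"az":0},{"hand":0,"x":0,"y":3.2,"z":3.2,"ax":0,"ay":0,"az":0}]' >/dev/null
python3 st.py
python3 -m inch '[{"hand":0,"x":0,"y":0.1,"z":0.3,"ax":0,"ay":0,"az":0},{"hand":0,"x":0,"y":0.2,"z":0.6,"ax":0,"ay":0,"az":0},{"hand":0,"x":0,"y":0.2,"z":0.9,"ax":0,"ay":0,"az":0},{"hand":0,"x":0,"y":0.2,"z":1.2,"ax":0,"ay":0,"az":0},{"hand":0,"x":0,"y":0.2,"z":1.4,"ax":0,"ay":0,"az":0}]' >/dev/null
python3 st.py
```

```text
t 8.05 ext 173.4 tip local x,y,z 36.6 0.2 76.8 yawdir [ 0.995 -0.099 -0.   ] F [-0.4 -0.6  1.3] w 0.09128803120731387
t 8.47 ext 173.4 tip local x,y,z 37.8 0.2 63.4 yawdir [ 0.995 -0.099  0.   ] F [0.1 0.2 0. ] w -0.19592736952170856
```

```bash

python3 -m inch '[{"hand":0,"x":0,"y":0,"z":0.05,"ax":0,"ay":0,"az":0},{"hand":0,"x":0,"y":0,"z":0.1,"ax":0,"ay":0,"az":0},{"hand":0,"x":0,"y":0,"z":0.1,"ax":0,"ay":0,"az":0},{"hand":0,"x":0,"y":0,"z":0.1,"ax":0,"ay":0,"az":0},{"hand":0,"x":0,"y":0,"z":0.1,"ax":0,"ay":0,"az":0}]' >/dev/null
python3 st.py
python3 -m inch '[{"hand":0,"x":0,"y":0,"z":0.05,"ax":0,"ay":0,"az":0},{"hand":0,"x":0,"y":0,"z":0.05,"ax":0,"ay":0,"az":0},{"hand":0,"x":0,"y":0,"z":0.05,"ax":0,"ay":0,"az":0},{"hand":0,"x":0,"y":0,"z":0.05,"ax":0,"ay":0,"az":0},{"hand":0,"x":0,"y":0,"z":0.05,"ax":0,"ay":0,"az":0}]' >/dev/null
python3 st.py
```

```text
t 8.88 ext 173.4 tip local x,y,z 38.1 0.2 62.7 yawdir [ 0.995 -0.099  0.   ] F [0.2 0.5 0.4] w 0.006449161792101758
t 9.3 ext 173.4 tip local x,y,z 38.1 0.1 62.1 yawdir [ 0.995 -0.099  0.   ] F [-0.3 -1.2  0.8] w -0.3638095819678296
```

```bash

python3 -m inch '[{"hand":0,"x":0,"y":0,"z":0.05,"ax":0,"ay":0,"az":0},{"hand":0,"x":0,"y":0,"z":0.05,"ax":0,"ay":0,"az":0},{"hand":0,"x":0,"y":0,"z":0.05,"ax":0,"ay":0,"az":0},{"hand":0,"x":0,"y":0,"z":0.05,"ax":0,"ay":0,"az":0},{"hand":0,"x":0,"y":0,"z":0.05,"ax":0,"ay":0,"az":0}]' >/dev/null
python3 st.py
python3 -m inch '[{"hand":0,"x":0,"y":0,"z":0.03,"ax":0,"ay":0,"az":0},{"hand":0,"x":0,"y":0,"z":0.03,"ax":0,"ay":0,"az":0},{"hand":0,"x":0,"y":0,"z":0.03,"ax":0,"ay":0,"az":0},{"hand":0,"x":0,"y":0,"z":0.03,"ax":0,"ay":0,"az":0},{"hand":0,"x":0,"y":0,"z":0.03,"ax":0,"ay":0,"az":0}]' >/dev/null
python3 st.py
```

```text
t 9.72 ext 173.4 tip local x,y,z 38.1 0.2 61.9 yawdir [ 0.995 -0.099  0.   ] F [-1.3 -0.4  7.4] w 0.024274395599998708
t 10.13 ext 173.4 tip local x,y,z 38.1 0.2 61.8 yawdir [ 0.995 -0.099  0.001] F [-1.9 -0.4 11.2] w -0.19407616545439293
```

Firm contact: 11 N at z 62, the height of the blade's top face at its far stop. I'll retreat straight up and check.

```bash

python3 -m inch '[{"hand":0,"x":0,"y":0,"z":-0.5,"ax":0,"ay":0,"az":0},{"hand":0,"x":0,"y":0,"z":-3,"ax":0,"ay":0,"az":0},{"hand":0,"x":0,"y":0,"z":-6.5,"ax":0,"ay":0,"az":0},{"hand":0,"x":0,"y":0,"z":-10,"ax":0,"ay":0,"az":0},{"hand":0,"x":0,"y":0,"z":-13,"ax":0,"ay":0,"az":0}]' >/dev/null
python3 -m inch '[{"hand":0,"x":0,"y":0,"z":0,"ax":0,"ay":0,"az":0},{"hand":0,"x":0,"y":0,"z":0,"ax":0,"ay":0,"az":0},{"hand":0,"x":0,"y":0,"z":0,"ax":0,"ay":0,"az":0},{"hand":0,"x":0,"y":0,"z":0,"ax":0,"ay":0,"az":0},{"hand":0,"x":0,"y":0,"z":0,"ax":0,"ay":0,"az":0}]' >/dev/null
python3 st.py
python3 - <<'E'
from bench import manip
import cv2,numpy as np
a=manip.camera("side")["img"][140:340,220:460]
b=manip.camera("scene")["img"][180:380,160:400]
f=lambda a:cv2.resize(a,None,fx=1.66,fy=1.66,interpolation=2)[:,:,::-1]
cv2.imwrite("pics/s6.png",np.hstack([f(a),f(b)]))
E
```

```text
t 10.97 ext 173.4 tip local x,y,z 37.3 0.1 190.1 yawdir [ 0.995 -0.099 -0.002] F [-0.1 -0.6  0.1] w 0.21827367663869074
```

View pics/s6.png

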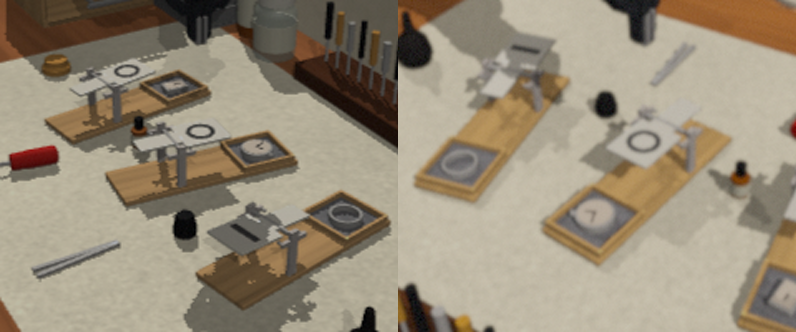

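The flag now lies ring face up towards the tray, at (200,132) left and (642,140) right. The other flags, the pieces and the tools look undisturbed.

```bash
python3 -c "from bench import manip; print(manip.sign_off())"
```

```text
the job is handed in; nothing more can be done
None
```

The round watch's flag is flipped right over and lies flat towards its tray, ring face up. The hand is clear, and nothing else moved as far as the last pictures show. I handed the job in at about 11 s; no verdict came back.

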